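# Flip a specimen holder with a lifter and seat it against the stop

### The arm

A 6-joint arm with a two-finger parallel gripper is mounted at the origin on the work surface. World frame = base frame: x ahead of the robot, y to its left, z up, the work surface at z = 0. Lengths are in m, angles in rad, forces in N, time in s.
With the tool pointing down it reaches from about 0.3 to 0.875 m from the base axis. Payload 6.4 kg.
Tool frame: the origin (TCP) lies midway between the tips of the shut fingers; the grasp point (between the pads) lies 19 mm behind it (ctrl.pinch_z is the distance from the TCP to the grasp point, in m); z points along the fingers, y is the line along which they close (so a half turn about z gives the same grasp; the last joint's range is limited). The gripper opens to 85 mm and grips with 20 to 120 N. Pads are 22 mm wide; open, the fingers measure 114 mm over their backs; the gripper's body (76 mm by 85 mm) begins 54 mm behind the grasp point. The pads swing forward as they close: fully open they stand 13 mm farther back than shut.
Start: joints at [0.936, 0.181, 1.607, -0, 1.354, -0.206], TCP at [0.239, 0.523, 0.231] pointing down, gripper open.
Joint ranges: [-2.99, 2.99], [-0.89, 2.07], [0.3, 2.58], [-1.14, 4.28], [0, 2.63], [-3.12, 3.12]. Speed limits (rad/s): [2.57, 2.57, 3.01, 3.14, 3.14, 3.14].

### API

Orientations are given as a unit quaternion [w, x, y, z].
In Python, from bench import ctrl gives the robot as it stands.
- The arm moves only by the tool apply_moves, never from a script. Its argument "moves" is a list of rows, each an object with "jaw": the opening, from 0 (shut) to 1 (fully open); "offset": the shift along the tool's x, y, z in mm, a list of three; "rot": the turn, a rotation vector about the tool's x, y, z in degrees, a list of three. In form: [{"jaw": jaw, "offset": [dx, dy, dz], "rot": [ax, ay, az]}, ...]. A call has exactly 5 rows; each row shifts and turns the commanded pose from where the row before left it, along the tool's axes as they then stand; what a row does not reach is not made up. A row lasts 1/8 s, in which the tool goes at most 62.5 mm and 10.7 degrees, less where a joint would pass 70% of its speed; a pose out of reach is approached as far as the arm can. A call is refused whole if a number of a shift passes 62.5 or a number of a turn 10.7, either way. A call with a gripper value outside its range is refused whole. The fingers move at their own pace and stop on an object; the grip force is fixed at half the most. Time passes only in rows, so rows that do not move let the fingers close, or fill a call up. It gives the time, the measured TCP pose, the force, the opening and the grip force at its end, in the units of the state.
- ctrl.get_obs(): the state, without advancing time (a new reading comes with each control period).
- ctrl.camera(name): name is "side" or "top" or "wrist"; returns (picture, depth): 480x640x3 uint8, red, green, blue; 480x640 float32, m along the optical axis (not along the pixel's ray), 0 where there is no reading.
- ctrl.camera_params(name): a dict with "K" (3x3 intrinsics, pixels), "cam_to_world" (4x4, takes a point from camera to world coordinates); the wrist camera has in their place "mount" (4x4, takes a point from camera to tool coordinates, whose origin is the TCP and whose axes are the flange's). Camera axes: x right, y down, z forward; pixel columns grow to the right and rows downward; lengths in m; the calibration is good to about 2 mm. A picture is of the moment at which its call begins: read the wrist's pose just before it. camera_params takes no time and is no camera call.
- ctrl.hand_in(): hands the job in; it is judged then, once.
Trained networks look in the newest picture that a camera, given by its name, has taken for a name from the list of things; names that differ only in an ending like _2 or _b are one class to them, and where a whole thing is asked for, a point or a joint stands for the part that bears it (a point fixed in the world has none). Each returns a list of dicts, best first, with "score" (0 to 1); they miss things now and then, are a little off and sometimes report something else, mostly with a low value. They report only what shows in the picture. A call takes as long as a camera call. They do not tell look-alikes from the thing itself.
- ctrl.outline_of(camera, target): "region" (480x640 bool, what is visible of it) and "position" ([column, row] in pixels, amid what is visible of it).
The state is a dict: "time_s": time; "q": joint angles; "dq": joint speeds; "joint_efforts": joint torques, N m; "eef_pos": TCP position; "eef_rot": TCP orientation; "wrist_force": force on the tool from outside, world axes, zero at the start; "torque": the same for the moment, N m; "opening": opening from 0.0 (shut) to 1.0 (fully open); "grasp_force": force on a finger pad.
Only numpy, scipy, OpenCV 4.12 (cv2) and the standard library are available. Lean on these libraries where they do the work, as an engineer would, in place of code of your own. Each camera call takes 0.05 s, during which the arm holds its last target. There are 200 camera calls.

### The job

The square specimen holder lies specimen side down on the lower deck of the two-level fixture. Pick up the flat lifter, slip its blade under the holder's near edge and, with the holder's far edge braced against the step, flip the holder over on to the upper deck with a quick turn of the wrist that brings the blade's nose up; then push it with the lifter squarely home, press it lightly against the end stop for a moment, and lay the lifter flat on the open bench. Work gently and by feel: never press or push hard with the lifter, touch the holder only with the lifter, and leave everything else where it stands.

Things in the scene. Friction and masses are not known exactly. Their poses are not given: they have to be found in the camera images.
- fixture: Two-level aluminium fixture fixed to the bench, 270 mm long, decks 84 mm wide, base plate 130 mm wide and 12 mm thick. Origin at bench level below the step, midway across; x points from lower to upper deck (roughly to the robot's left), z up. Lower deck: dark steel, x -125 to 0 mm, top 45 mm above the bench. Upper deck: black, x 0 to 115 mm, top 53 mm above the bench. End stop at its far end.
- step_edge (a point): Middle of the top edge of the step between the decks: an upright wall 8 mm high at the fixture's x = 0, facing the lower deck. This point is 53 mm above the bench.
- stop: The end stop: a steel bar across the far end of the upper deck, 12 mm tall. Origin at the foot of its face, midway across, on the upper deck (53 mm above the bench), fixture x = 115 mm; same axes as the fixture. A holder pressed home has its centre 32 mm before this face, on the deck's centre line.
- holder_center (a point): Very middle of the loose aluminium specimen holder, about 0.1 kg: a square flange 64 x 64 x 4 mm with a square pad 40 x 40 x 3 mm in the middle of each face (10 mm thick in all). It stands on a pad, its flange overhanging by 12 mm all round, 3 mm clear of the deck; this point is 5 mm above the deck. x, y along its sides; z up at first, down once flipped.
- holder: The same holder, by the middle of its face that is underneath at first (the pad with the round copper specimen), 5 mm from its centre; same axes. At first its x axis is the fixture's x axis within 6 degrees and its far edge stands 2 to 18 mm short of the step; it slides easily when pushed.
- lifter_grip (a point): Middle of the lifter's black block handle, where to grip it, 32 mm above the underside of blade and heel. Handle 16 mm wide (y), 26 mm tall, 100 mm long (x -55 to +45 mm of here). x points towards the blade's nose, z up. A heel block 30 mm wide, 20 mm tall, under the handle's rear end (x -55 to -43 mm) carries it on the bench. About 0.15 kg.
- lifter: The lifter: origin below the grip point, level with the blade's underside; x to the nose, z up. Its flat steel blade, 36 mm wide, 2 mm thick, is clamped so that its nose is anywhere from 106 to 124 mm ahead of the grip point: not reported, find it by feel or eye. It bends about 1 mm at the nose per newton up or down. On the bench right of the fixture, nose roughly left; swaps with a screwdriver.
- driver_grip (a point): Handle of a loose grey screwdriver, 170 mm long, lying on the bench; leave alone.
- post_center (a point): Middle of a loose upright brass post, 25 mm across, 75 mm tall; leave alone.
- mount_ring: Loose black ring lying flat, 54 mm across, 12 mm tall; leave alone.
- cleaner: Loose white bottle, 48 mm across, 110 mm tall; leave alone.
Mind the look-alikes: they are no part of the job. What is shaped like the lifter but green is not meant. Of the things that look like the holder, the smaller one is meant.

How it is judged:
By the outcome, as a careful person would: the job done as asked, in the order asked, and still so for the second after the job is handed in, with the robot touching nothing.
It also fails if it takes over 66 s, if anything falls off the work surface, if the arm or the gripper's body presses on something with over 40 N, if the wrist force passes 120 N, or if a joint passes its speed limit or range.

## Working session

There is one attempt and no reset: what is moved stays moved. The work goes in short steps, Python scripts to look and compute and a tool call to move; the robot and the scene stay as the last step left them, time stands still between calls to the robot, and variables do not carry over. Pictures are saved under pics/ and viewed, at most 10 in all, crops included, and the job is handed in when it is done.

Besides the shell and the picture viewer there is one more tool, called after "Emit:" as a command line: name --argument value ..., lists and objects as JSON in quotes. apply_moves: Moves the arm, as the interface text tells. Its arguments: {"type":"object","properties":{"moves":{"type":"array"}},"required":["moves"]}

```bash
ls; mkdir -p pics
python3 - <<'E'
from bench import ctrl
import cv2,numpy as np
o=ctrl.get_obs();print({k:np.round(v,3) for k,v in o.items()})
for n in("top","side"):
    p,d=ctrl.camera(n);cv2.imwrite(f"pics/{n}0.png",p[:,:,::-1]);np.save(f"pics/{n}0.npy",d)
    c=ctrl.camera_params(n);print(n,c["K"],np.round(c["cam_to_world"],4))
    for t in("fixture","stop","holder","lifter","driver_grip"):
        for r in ctrl.outline_of(n,t):print(n,t,round(r["score"],2),r["position"],r["region"].sum())
print(ctrl.camera_params("wrist"), ctrl.pinch_z)
E
```

```text
pics
{'time_s': np.float64(0.0), 'q': array([ 0.936,  0.182,  1.608, -0.   ,  1.354, -0.206]), 'dq': array([-0.   ,  0.001,  0.   , -0.001,  0.   ,  0.   ]), 'joint_efforts': array([-1.0000e-03, -4.4487e+01, -3.5135e+01, -0.0000e+00,  9.0000e-03,
       -0.0000e+00]), 'eef_pos': array([0.239, 0.522, 0.23 ]), 'eef_rot': array([-0.   ,  0.213,  0.977, -0.001]), 'wrist_force': array([-0.655, -0.537, -0.677]), 'torque': array([ 0.016, -0.06 ,  0.053]), 'grasp_force': np.float64(0.0), 'opening': np.float64(1.0)}
top [[476.38401883   0.         313.9665443 ]
 [  0.         476.38401883 244.94389763]
 [  0.           0.           1.        ]] [[ 1.9600e-02 -9.8790e-01  1.5380e-01  3.8030e-01]
 [-9.9980e-01 -2.0000e-02 -1.0000e-03 -4.2100e-02]
 [ 4.0000e-03 -1.5380e-01 -9.8810e-01  1.2847e+00]
 [ 0.0000e+00  0.0000e+00  0.0000e+00  1.0000e+00]]
top fixture 0.76 [262.6, 266.3] 4470
top stop 0.45 [223.5, 255.1] 185
top holder 0.86 [281.1, 267.2] 601
top holder 0.84 [347.9, 336.7] 1111
top lifter 0.82 [491.0, 244.2] 625
top lifter 0.58 [388.8, 238.6] 623
top driver_grip 0.75 [414.3, 292.1] 306

[... 364 characters left out ...]
stop 0.62 [259.9, 285.7] 172
side stop 0.36 [269.3, 289.6] 1338
side holder 0.67 [427.3, 254.8] 926
side driver_grip 0.59 [411.8, 206.2] 270
side driver_grip 0.32 [265.1, 190.1] 143
{'K': array([[397.04771378,   0.        , 314.79862142],
       [  0.        , 397.04771378, 235.86669245],
       [  0.        ,   0.        ,   1.        ]]), 'mount': array([[-2.23262894e-04, -9.49270075e-01, -3.14461880e-01,
         8.18597891e-02],
       [ 9.99999932e-01, -1.20027314e-04, -3.47655943e-04,
        -4.24356384e-05],
       [ 2.92275369e-04, -3.14461936e-01,  9.49270038e-01,
        -1.43261051e-01],
       [ 0.00000000e+00,  0.00000000e+00,  0.00000000e+00,
         1.00000000e+00]])} 0.0187
```

Run:
```python
import cv2
a=cv2.imread("pics/top0.png")[150:400,180:580];cv2.imwrite("pics/topc.png",cv2.resize(a,(800,500),interpolation=3))
```

```text
(no output)
```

View pics/topc.png

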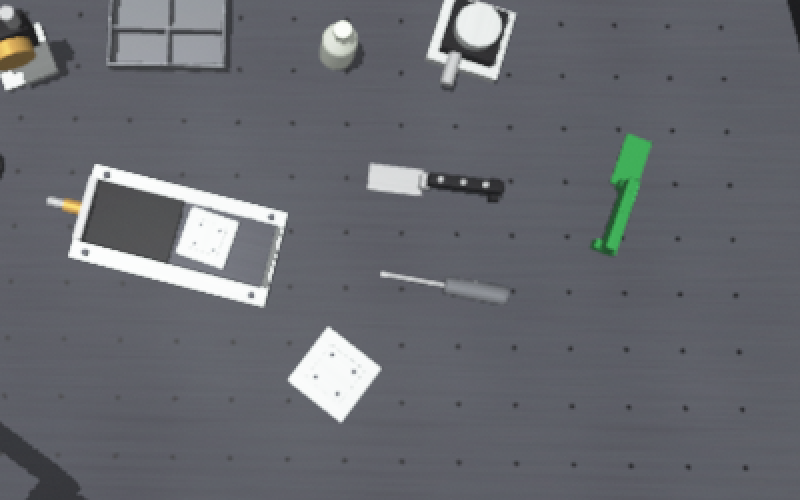

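Candidates: for the lifter, black handle at top px (397,240) versus the green look-alike at (491,244), so black. For the holder, the small one on the fixture at (284,268) versus the large one at (348,337), so the small one. The screwdriver at (414,292) is to be left alone.

```bash
cat > h.py <<'E'
import numpy as np,cv2
from scipy.spatial.transform import Rotation as R
from bench import ctrl
def pose():
    o=ctrl.get_obs();T=np.eye(4);q=o["eef_rot"];T[:3,:3]=R.from_quat([q[1],q[2],q[3],q[0]]).as_matrix();T[:3,3]=o["eef_pos"];return T
def cam(n):
    c=ctrl.camera_params(n)
    return c["K"],(c["cam_to_world"] if n!="wrist" else pose()@c["mount"])
def ray(K,T,uv,z):
    "pixel(s) to world at plane height z"
    uv=np.atleast_2d(uv).astype(float);d=np.c_[uv,np.ones(len(uv))]@np.linalg.inv(K).T@T[:3,:3].T
    return T[:3,3]+d*((z-T[2,3])/d[:,2])[:,None]
def cloud(K,T,d):
    v,u=np.mgrid[:480,:640];P=np.stack([u*d,v*d,d],-1)@np.linalg.inv(K).T;return P@T[:3,:3].T+T[:3,3]
E
python3 - <<'E'
from h import *
K,T=cam("top")
f=lambda c,z:np.round(ray(K,T,np.array(c)/2+[180,150],z)*1000)[:,:2].tolist()
print("lifter nose,handle front,rear",f([[367,178],[428,181],[502,188]],.02), f([[397,165],[395,194]],.001))
print("holder c",f([[208,236]],.054)); print("fix plate corners",f([[97,165],[287,212],[266,306],[69,257]],.012))
print("driver",f([[383,273],[510,295]],.01),"bigholder",f([[335,374]],.005),"bottle",f([[338,60]],.0))
print("step",f([[184,190],[168,263]],.053),"stopend",f([[95,185],[80,240]],.053))
d=np.load("pics/top0.npy");C=cloud(K,T,d)
for n,c in dict(holder=(208,236),low=(250,255),up=(135,220),bench=(340,230),handle=(460,184),blade=(390,178)).items():
    print(n,np.round(C[150+c[1]//2,180+c[0]//2]*1000))
E
```

```text
lifter nose,handle front,rear [[596.0, -176.0], [594.0, -259.0], [586.0, -358.0]] [[618.0, -219.0], [578.0, -217.0]]
holder c [[510.0, 33.0]]
fix plate corners [[608.0, 189.0], [549.0, -70.0], [422.0, -44.0], [482.0, 221.0]]
driver [[469.0, -199.0], [444.0, -369.0]] bigholder [[335.0, -137.0]] bottle [[766.0, -137.0]]
step [[570.0, 66.0], [474.0, 84.0]] stopend [[574.0, 183.0], [501.0, 199.0]]
holder [510.  33.  54.]
low [488. -22.  47.]
up [529. 130.  52.]
bench [ 527. -142.   -3.]
handle [ 587. -297.   41.]
blade [ 600. -210.    3.]
```

```bash
cat >> h.py <<'E'
def Rlif(yaw,pitch=0):
    "tool orientation: tool x along yaw (deg), z down, nose pitched up by pitch"
    return (R.from_euler("z",yaw,degrees=True)*R.from_euler("y",-pitch,degrees=True)*R.from_euler("x",180,degrees=True))
def plan(pos,Rt,n,jaw=None,start=None):
    T=start if start is not None else pose();R0=R.from_matrix(T[:3,:3]);w=(R0.inv()*Rt).as_rotvec();p0=T[:3,3]
    for i in range(n):
        Ra=R0*R.from_rotvec(w*i/n);d=Ra.inv().apply((np.array(pos)-p0)/n*1000)
        print(np.round(d,1).tolist(),np.round(np.degrees(w/n),2).tolist())
E
python3 - <<'E'
from h import *
plan([.50,.04,.30],Rlif(77),10)
E
```

```text
[-43.8, -33.1, -6.9] [-0.0, -0.0, 7.84]
[-47.9, -26.8, -6.9] [-0.0, -0.0, 7.84]
[-51.1, -20.0, -6.9] [-0.0, -0.0, 7.84]
[-53.4, -12.8, -6.9] [-0.0, -0.0, 7.84]
[-54.6, -5.4, -6.9] [-0.0, -0.0, 7.84]
[-54.9, 2.1, -6.9] [-0.0, -0.0, 7.84]
[-54.1, 9.5, -6.9] [-0.0, -0.0, 7.84]
[-52.3, 16.8, -6.9] [-0.0, -0.0, 7.84]
[-49.5, 23.8, -6.9] [-0.0, -0.0, 7.84]
[-45.8, 30.3, -6.9] [-0.0, -0.0, 7.84]
```

Emit:
apply_moves --moves '[{"jaw":1,"offset":[-44,-33,-7],"rot":[0,0,7.8]},{"jaw":1,"offset":[-48,-27,-7],"rot":[0,0,7.8]},{"jaw":1,"offset":[-51,-20,-7],"rot":[0,0,7.8]},{"jaw":1,"offset":[-53,-13,-7],"rot":[0,0,7.8]},{"jaw":1,"offset":[-55,-5,-7],"rot":[0,0,7.8]}]'

```text
time_s: 1.23
eef_pos: [0.3707, 0.2801, 0.2668]
eef_rot: [0.0, 0.528, 0.849, 0.0]
wrist_force: [0.3, 0.2, -0.7]
opening: 0.995
grasp_force: 0.0
```

Emit:
apply_moves --moves '[{"jaw":1,"offset":[-55,2,-7],"rot":[0,0,7.8]},{"jaw":1,"offset":[-54,9.5,-7],"rot":[0,0,7.8]},{"jaw":1,"offset":[-52,17,-7],"rot":[0,0,7.8]},{"jaw":1,"offset":[-49.5,24,-7],"rot":[0,0,7.8]},{"jaw":1,"offset":[-46,30,-7],"rot":[0,0,7.8]}]'

```text
time_s: 1.85
eef_pos: [0.5025, 0.039, 0.3018]
eef_rot: [0.0, 0.782, 0.624, 0.0]
wrist_force: [0.7, 0.3, 0.8]
opening: 1.001
grasp_force: 0.0
```

Run:
```python
from h import *
ctrl.camera("wrist")
o=ctrl.get_obs();print(o["eef_pos"],o["dq"].round(3));K,T=cam("wrist");np.save("pics/Tw1.npy",T)
p,d=ctrl.camera("wrist");cv2.imwrite("pics/w1.png",p[:,:,::-1]);np.save("pics/w1.npy",d)
```

```text
[0.50545683 0.0333647  0.30262384] [ 0.076 -0.037  0.049  0.019 -0.    -0.061]
```

View pics/w1.png

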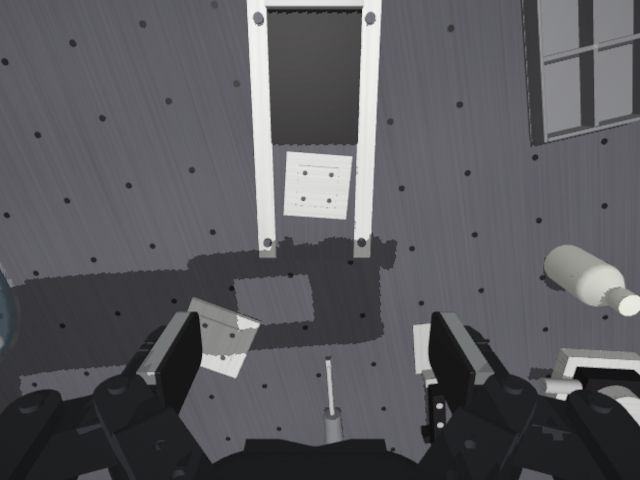

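The wrist view shows the fixture: upper deck (268–361, 10–145), step at row 145, holder at (318,186) slightly turned. The lifter is at lower right (433,390), partly behind the finger. I'll fit rectangles in world coordinates.

Run:
```python
from h import *
K=ctrl.camera_params("wrist")["K"];T=np.load("pics/Tw1.npy");p=cv2.imread("pics/w1.png");d=np.load("pics/w1.npy")
g=cv2.cvtColor(p,cv2.COLOR_BGR2GRAY);C=cloud(K,T,d)
def rect(m,z,nm):
    n,l,s,c=cv2.connectedComponentsWithStats(m.astype(np.uint8));k=1+np.argmax(s[1:,4])
    cs,_=cv2.findContours((l==k).astype(np.uint8),0,2);cc=max(cs,key=len)[:,0]
    P=ray(K,T,cc,z)[:,:2]*1000;r=cv2.minAreaRect(P.astype(np.float32));print(nm,s[k],np.round(r[0],1),np.round(r[1],1),round(r[2],1));return r
m=np.zeros_like(g,bool);m[140:235,277:356]=1
rect(m&(g>150),.052,"holder")
m=np.zeros_like(g,bool);m[5:152,255:372]=1
r=rect(m&(g<75),.053,"updeck");print(np.round(cv2.boxPoints(r)))
for q in[(180,318),(60,315),(235,318),(80,258),(130,200),(8,315),(3,315)]:print(q,g[q],np.round(C[q]*1000))
print("cols row80",g[80,255:280],g[80,350:376]);print("col315",g[0:20,315],g[138:156,315])
```

```text
holder [ 283  151   70   69 4084] [507.8  35.1] [65. 65.] 72.2
updeck [ 270   37   91  109 5880] [525.8 120.8] [93.5 83.2] 77.3
[[475.  84.]
 [556.  66.]
 [577. 157.]
 [495. 176.]]
(180, 318) 221 [510.  41.  55.]
(60, 315) 78 [533. 148.  54.]
(235, 318) 100 [497. -18.  47.]
(80, 258) 237 [473. 147.  10.]
(130, 200) 97 [397. 114.   2.]
(8, 315) 77 [542. 188.  56.]
(3, 315) 226 [543. 190.  66.]
cols row80 [239 238 237 237 235 233 234 236 236 237 236 234 235 200 123  75  76  76
  76  75  75  75  75  76  76] [ 71  71  70  70  71  71  70  70  70 112 216 233 235 237 235 233 232 232
 233 236 236 236 238 236 234 235]
col315 [225 226 226 226 226 196 129  85  77  50  29  30  69  82  81  82  82  81
  80  81] [ 63  63  63  61  61  60  72  99 108 108 107 108 108 107 108 169 214 223]
```

Fixture yaw is about 77.3° and the step midpoint is about (515.5, 75) mm. The holder is 8.6 mm short of the step, turned −5°, and offset −1 mm laterally. Next is the lifter.

Run:
```python
from h import *
plan([.590,-.305,.18],Rlif(87),10)
```

```text
[-31.3, 16.0, 12.3] [0.01, 0.01, -1.0]
[-31.6, 15.5, 12.3] [0.01, 0.01, -1.0]
[-31.8, 14.9, 12.3] [0.01, 0.01, -1.0]
[-32.1, 14.4, 12.3] [0.01, 0.01, -1.0]
[-32.3, 13.8, 12.3] [0.01, 0.01, -1.0]
[-32.6, 13.3, 12.2] [0.01, 0.01, -1.0]
[-32.8, 12.7, 12.2] [0.01, 0.01, -1.0]
[-33.0, 12.1, 12.2] [0.01, 0.01, -1.0]
[-33.2, 11.5, 12.2] [0.01, 0.01, -1.0]
[-33.4, 11.0, 12.2] [0.01, 0.01, -1.0]
```

Emit:
apply_moves --moves '[{"jaw":1,"offset":[-45,23,17],"rot":[0,0,-2]},{"jaw":1,"offset":[-54,24,20],"rot":[0,0,-2]},{"jaw":1,"offset":[-54,23,20],"rot":[0,0,-2]},{"jaw":1,"offset":[-54,22,20],"rot":[0,0,-2]},{"jaw":1,"offset":[-54,20,20],"rot":[0,0,-2]}]'

```text
time_s: 2.58
eef_pos: [0.5746, -0.2351, 0.2037]
eef_rot: [0.0, 0.722, 0.692, 0.0]
wrist_force: [0.3, 0.4, 0.7]
opening: 0.997
grasp_force: 0.0
```

Emit:
apply_moves --moves '[{"jaw":1,"offset":[-45,16,17],"rot":[0,0,0]},{"jaw":1,"offset":[-18,6,9],"rot":[0,0,0]},{"jaw":1,"offset":[0,0,0],"rot":[0,0,0]},{"jaw":0.6,"offset":[0,0,0],"rot":[0,0,0]},{"jaw":0.6,"offset":[0,0,0],"rot":[0,0,0]}]'

```text
time_s: 3.2
eef_pos: [0.5938, -0.2965, 0.1795]
eef_rot: [0.001, 0.722, 0.692, 0.0]
wrist_force: [1.1, -0.4, -0.9]
opening: 0.615
grasp_force: 0.0
```

Run:
```python
from h import *
K,T=cam("wrist");np.save("pics/Tw2.npy",T)
o=ctrl.get_obs();print(o["eef_pos"],o["dq"].round(3))
p,d=ctrl.camera("wrist");cv2.imwrite("pics/w2.png",p[:,:,::-1]);np.save("pics/w2.npy",d)
```

```text
[ 0.59378406 -0.29649873  0.17947733] [-0.003  0.003 -0.003  0.    -0.001 -0.001]
```

View pics/w2.png

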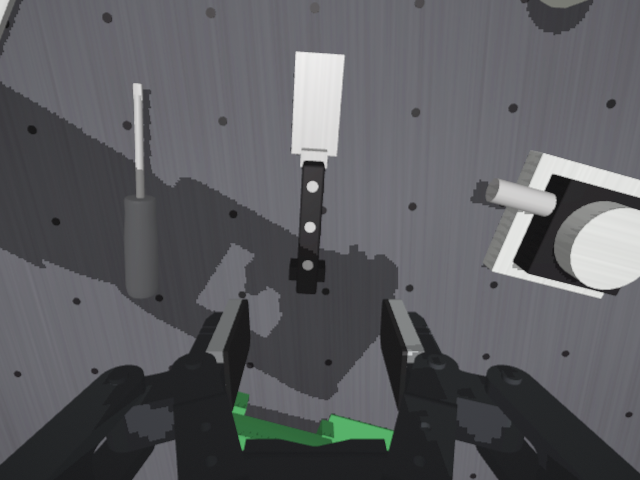

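The close view confirms the black-handled lifter: blade nose (296–345, 53), handle from (313,163) to (306,292), heel at row 270.

Run:
```python
from h import *
K=ctrl.camera_params("wrist")["K"];T=np.load("pics/Tw2.npy");p=cv2.imread("pics/w2.png");d=np.load("pics/w2.npy")
g=cv2.cvtColor(p,cv2.COLOR_BGR2GRAY);C=cloud(K,T,d)*1000
m=np.zeros_like(g);m[40:148,285:355]=g[40:148,285:355]>170
cs,_=cv2.findContours(m,0,2);cc=max(cs,key=len)[:,0];P=ray(K,T,cc,.002)[:,:2]*1000
r=cv2.minAreaRect(P.astype(np.float32));print("blade",r,cv2.boxPoints(r).round(1).tolist())
m=(C[:,:,2]>34)&(C[:,:,2]<55);m[:150]=0;m[296:]=0;m[:,:285]=0;m[:,335:]=0
ys,xs=np.nonzero(m);P=ray(K,T,np.c_[xs,ys],.045)[:,:2]*1000
r=cv2.minAreaRect(P.astype(np.float32));print("handle",len(P),r,cv2.boxPoints(r).round(1).tolist())
print(C[100,320],C[230,308],C[190,313],C[280,307],C[100,250])
print(ray(K,T,[[304,52.5],[320.5,53.5],[345,55]],.002)*1000, ray(K,T,[[313,163],[306,292]],.045)*1000)
```

```text
blade ((598.0072631835938, -214.07675170898438), (69.58394622802734, 36.413116455078125), 84.02137756347656) [[576.2999877929688, -246.8000030517578], [612.5, -250.60000610351562], [619.7000122070312, -181.39999389648438], [583.5, -177.60000610351562]]
handle 2827 ((588.3345336914062, -303.6805419921875), (100.85456848144531, 15.906961441040039), 84.0009994506836) [[575.2000122070312, -353.0], [591.0, -354.70001220703125], [601.5, -254.39999389648438], [585.7000122070312, -252.6999969482422]]
[ 600.49933079 -212.60759152    1.96705515] [ 587.65704646 -302.39359256   46.04926547] [ 592.62290169 -273.00309137   45.64115632] [ 584.91842516 -342.71446265   45.13807082] [ 546.97432437 -210.29385373    1.47084273]
[[ 589.99673025 -178.96214972    2.        ]
 [ 602.13411561 -180.16056675    2.        ]
 [ 620.18931239 -181.95356548    2.        ]] [[ 593.46223001 -254.12055706   45.        ]
 [ 583.63926381 -352.88924566   45.        ]]
```

Run:
```python
from h import *
plan([.5888,-.2987,.0135],Rlif(84),4)
```

```text
[-0.5, -1.3, 41.5] [0.02, 0.01, 0.88]
[-0.5, -1.3, 41.5] [0.02, 0.01, 0.88]
[-0.6, -1.2, 41.5] [0.02, 0.01, 0.88]
[-0.6, -1.2, 41.5] [0.02, 0.01, 0.88]
```

Emit:
apply_moves --moves '[{"jaw":0.6,"offset":[-0.5,-1.3,45],"rot":[0,0,0.9]},{"jaw":0.6,"offset":[-0.5,-1.3,50],"rot":[0,0,0.9]},{"jaw":0.5,"offset":[-0.6,-1.2,45],"rot":[0,0,0.9]},{"jaw":0.5,"offset":[-0.6,-1.2,26],"rot":[0,0,0.8]},{"jaw":0.5,"offset":[0,0,0],"rot":[0,0,0]}]'

```text
time_s: 3.88
eef_pos: [0.5866, -0.298, 0.0102]
eef_rot: [-0.002, 0.743, 0.669, -0.0]
wrist_force: [-0.5, 0.7, 0.4]
opening: 0.502
grasp_force: 0.0
```

Emit:
apply_moves --moves '[{"jaw":0.4,"offset":[0,0,0],"rot":[0,0,0]},{"jaw":0.1,"offset":[0,0,0],"rot":[0,0,0]},{"jaw":0.05,"offset":[0,0,0],"rot":[0,0,0]},{"jaw":0.05,"offset":[0,0,0],"rot":[0,0,0]},{"jaw":0.05,"offset":[0,0,0],"rot":[0,0,0]}]'

```text
time_s: 4.5
eef_pos: [0.5896, -0.3006, 0.0147]
eef_rot: [0.002, 0.743, 0.669, 0.0]
wrist_force: [-1.4, 1.3, 7.0]
opening: 0.179
grasp_force: 58.9
```

Emit:
apply_moves --moves '[{"jaw":0.05,"offset":[0,0,-12],"rot":[0,0,0]},{"jaw":0.05,"offset":[0,0,-30],"rot":[0,0,0]},{"jaw":0.05,"offset":[0,0,-40],"rot":[0,0,0]},{"jaw":0.05,"offset":[0,0,-20],"rot":[0,0,0]},{"jaw":0.05,"offset":[0,0,0],"rot":[0,0,0]}]'

```text
time_s: 5.12
eef_pos: [0.5892, -0.3006, 0.1164]
eef_rot: [0.002, 0.744, 0.669, 0.0]
wrist_force: [0.2, -0.4, -2.2]
opening: 0.182
grasp_force: 58.7
```

Run:
```python
from h import *
o=ctrl.get_obs();print(o["eef_pos"],o["wrist_force"],o["dq"].round(3))
K,T=cam("wrist");p,d=ctrl.camera("wrist");cv2.imwrite("pics/w3.png",p[:,:,::-1])
Tm=ctrl.camera_params("wrist")["mount"];C=cloud(K,Tm,d)*1000
g=cv2.cvtColor(p,cv2.COLOR_BGR2GRAY)
m=((g>170)&(abs(C[:,:,1])<25)&(C[:,:,0]>45)&(C[:,:,2]>0)&(C[:,:,2]<30)).astype(np.uint8)
n,l,s,c=cv2.connectedComponentsWithStats(m);k=1+np.argmax(s[1:,4]);print(s[k]);P=C[l==k]
print(P.min(0),P.max(0));A=np.c_[P[:,:2],np.ones(len(P))];w=np.linalg.lstsq(A,P[:,2],rcond=None)[0];print("plane",w,"pitch deg",np.degrees(np.arctan(w[0])),"z at 120",w[0]*120+w[2])
r=cv2.minAreaRect(P[:,:2].astype(np.float32));print(r,cv2.boxPoints(r).tolist())
```

```text
[ 0.58917348 -0.30061141  0.1163551 ] [ 0.21359679 -0.35367863 -2.15544152] [-0.     0.043  0.039 -0.    -0.013 -0.001]
[  263     0   104   194 18077]
[ 47.38696923 -19.24550065   4.13264849] [115.68400849  17.1170018   14.71850509]
plane [1.40682910e-03 9.89969148e-04 1.19682049e+01] pitch deg 0.08060531648538284 z at 120 12.13702442334759
((81.5357666015625, -1.0770187377929688), (68.28694152832031, 36.36353302001953), 0.024931207299232483) [[47.3843879699707, 17.089889526367188], [47.400211334228516, -19.273639678955078], [115.68714904785156, -19.243927001953125], [115.67132568359375, 17.11960220336914]]
```

View pics/w3.png

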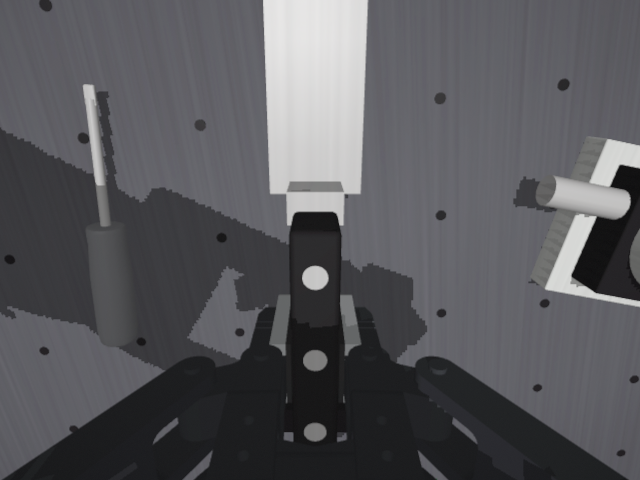

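```bash
cat >> h.py <<'E'
S=np.array([515.5,75.,0]);YAW=77.3;NT=np.array([121.5,0,14.2])
ex=np.array([np.cos(np.radians(YAW)),np.sin(np.radians(YAW)),0]);ey=np.array([-ex[1],ex[0],0])
def tp(x,y,z,pitch=0,yaw=0):
    "TCP pos (m) and rotation so the nose (underside) is at fixture x,y,z mm"
    r=Rlif(YAW+yaw,pitch);return (S+x*ex+y*ey+[0,0,z]-r.apply(NT))/1000,r
def nose():
    T=pose();v=T[:3,:3]@NT+T[:3,3]*1000-S;a=T[:3,0];return np.round([v@ex,v@ey,v[2],np.degrees(np.arcsin(a[2])),np.degrees(np.arctan2(a[1],a[0]))-YAW],2)
E
python3 - <<'E'
from h import *
print(nose());P,r=tp(-92,-1,60,-1.5);print(P);plan(P,r,6)
E
```

```text
[-2.2904e+02 -1.3922e+02  1.0008e+02 -2.0000e-02  6.6300e+00]
[ 0.46962924 -0.13309324  0.07737563]
[25.6, -22.6, 6.1] [0.02, -0.25, 1.11]
[25.1, -23.1, 6.0] [0.02, -0.25, 1.11]
[24.7, -23.5, 5.9] [0.02, -0.25, 1.11]
[24.3, -24.0, 5.8] [0.02, -0.25, 1.11]
[23.8, -24.5, 5.7] [0.02, -0.25, 1.11]
[23.4, -24.9, 5.7] [0.02, -0.25, 1.11]
```

Emit:
apply_moves --moves '[{"jaw":0.05,"offset":[28,-25,4],"rot":[0,-0.3,1.3]},{"jaw":0.05,"offset":[38,-34,9],"rot":[0,-0.4,1.8]},{"jaw":0.05,"offset":[37,-36,9],"rot":[0,-0.4,1.8]},{"jaw":0.05,"offset":[31,-33,9],"rot":[0,-0.4,1.4]},{"jaw":0.05,"offset":[13,-14,4],"rot":[0,0,0.3]}]'

```text
time_s: 5.8
eef_pos: [0.4665, -0.1298, 0.0746]
eef_rot: [0.006, 0.78, 0.625, -0.011]
wrist_force: [0.2, -0.2, -1.6]
opening: 0.174
grasp_force: 59.0
```

Emit:
apply_moves --moves '[{"jaw":0.05,"offset":[0,0,0],"rot":[0,0,0]},{"jaw":0.05,"offset":[0,0,3],"rot":[0,0,0]},{"jaw":0.05,"offset":[0,0,3],"rot":[0,0,0]},{"jaw":0.05,"offset":[0,0,0],"rot":[0,0,0]},{"jaw":0.05,"offset":[0,0,0],"rot":[0,0,0]}]'

```text
time_s: 6.42
eef_pos: [0.4705, -0.1336, 0.0716]
eef_rot: [0.009, 0.781, 0.625, -0.01]
wrist_force: [0.4, 0.5, -1.2]
opening: 0.176
grasp_force: 59.0
```

Run:
```python
from h import *
print(nose());o=ctrl.get_obs();print(o["eef_pos"],o["wrist_force"],o["torque"],o["dq"].round(3))
K,T=cam("wrist");np.save("pics/Tw4.npy",T);p,d=ctrl.camera("wrist");cv2.imwrite("pics/w4.png",p[:,:,::-1]);np.save("pics/w4.npy",d)
K,T=cam("top");p,d=ctrl.camera("top")
K2,T2=cam("side");q,d=ctrl.camera("side")
def proj(K,T,P):
    c=(np.array(P)/1000-T[:3,3])@T[:3,:3];return (c@K.T)[:2]/c[2]
u=proj(K2,T2,S+[0,0,50]);print(u,proj(K,T,S+[0,0,50]))
x,y=u.astype(int)
a=cv2.resize(q[max(0,y-70):y+80,x-80:x+120],(800,600),interpolation=2)
cv2.imwrite("pics/s4.png",a[:,:,::-1])
```

```text
[-92.32  -1.94  54.25  -1.5    0.  ]
[ 0.47046271 -0.13361045  0.07161588] [ 0.4328079   0.53561725 -1.16105968] [-0.06745949  0.01669726 -0.03630515] [ 0.004 -0.005  0.001  0.002 -0.002 -0.   ]
[313.60489881 264.11448764] [268.11526559 265.6514807 ]
```

View pics/w4.png

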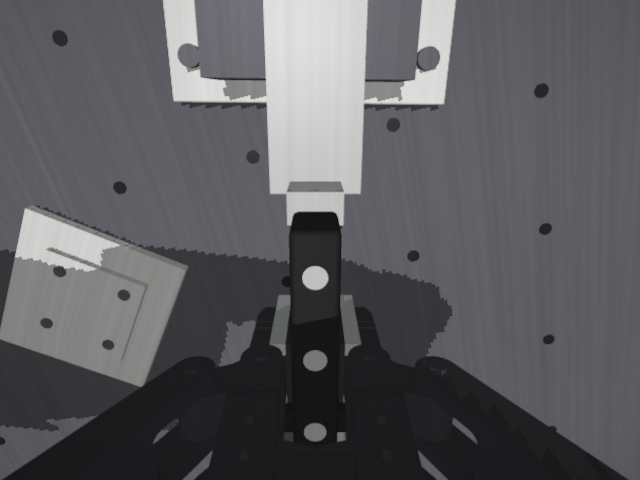

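Run:
```python
from h import *
K=ctrl.camera_params("wrist")["K"]
def edges(img,T,rows,z,a,b,zz):
    g=cv2.cvtColor(cv2.imread(img),cv2.COLOR_BGR2GRAY).astype(float)
    for r in rows:
        e=[]
        for lo,hi in(a,b):
            s=abs(np.diff(g[r,lo:hi]));k=np.argmax(s);e.append(lo+k+.5)
        P=ray(K,T,[[e[0],r],[e[1],r]],z)*1000-S;print(img,r,e,"fix x,y:",np.round([P[0]@ex,P[0]@ey,P[1]@ex,P[1]@ey],1))
edges("pics/w4.png",np.load("pics/Tw4.npy"),[20,35,68],.045,(185,225),(395,430),0)
edges("pics/w1.png",np.load("pics/Tw1.npy"),[40,80,120],.053,(255,285),(345,375),0)
edges("pics/w1.png",np.load("pics/Tw1.npy"),[170,190],.045,(262,284),(352,368),0)
```

```text
pics/w4.png 20 [np.float64(195.5), np.float64(419.5)] fix x,y: [-103.    43.8 -103.   -40.3]
pics/w4.png 35 [np.float64(196.5), np.float64(418.5)] fix x,y: [-108.1   43.9 -108.1  -40.4]
pics/w4.png 68 [np.float64(185.5), np.float64(418.5)] fix x,y: [-119.7   49.4 -119.7  -41.4]
pics/w1.png 40 [np.float64(267.5), np.float64(360.5)] fix x,y: [ 92.3  41.4  91.3 -41.8]
pics/w1.png 80 [np.float64(268.5), np.float64(359.5)] fix x,y: [ 58.9  42.1  57.9 -41.7]
pics/w1.png 120 [np.float64(270.5), np.float64(357.5)] fix x,y: [ 23.5  42.   22.5 -40.7]
pics/w1.png 170 [np.float64(272.5), np.float64(355.5)] fix x,y: [-25.2  43.1 -26.3 -40.6]
pics/w1.png 190 [np.float64(273.5), np.float64(354.5)] fix x,y: [-45.7  43.  -46.7 -40. ]
```

View pics/s4.png

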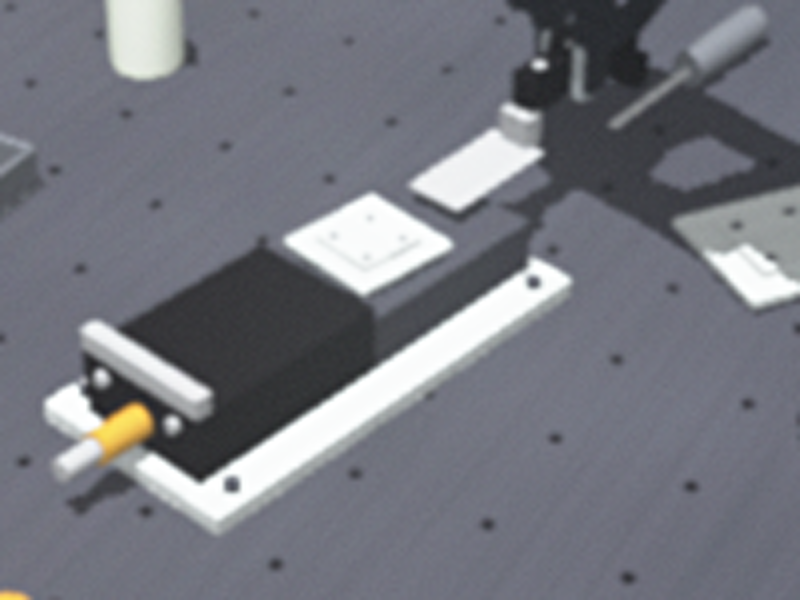

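```bash
sed -i 's/S=np.array(\[515.5,75.,0\]);YAW=77.3/S=np.array([514.6,75.2,0]);YAW=76.7/' h.py
python3 - <<'E'
from h import *
print(nose());P,r=tp(-88,-1.5,47,-1.5);plan(P,r,3)
E
```

```text
[-92.1   -3.72  54.37  -1.5    0.62]
[1.4, -1.2, 2.4] [0.04, 0.0, 0.21]
[1.4, -1.2, 2.4] [0.04, 0.0, 0.21]
[1.4, -1.2, 2.4] [0.04, 0.0, 0.21]
```

Emit:
apply_moves --moves '[{"jaw":0.05,"offset":[1.4,-1.2,2.4],"rot":[0,0,0.2]},{"jaw":0.05,"offset":[1.4,-1.2,2.4],"rot":[0,0,0.2]},{"jaw":0.05,"offset":[1.4,-1.2,2.4],"rot":[0,0,0.2]},{"jaw":0.05,"offset":[0,0,0],"rot":[0,0,0]},{"jaw":0.05,"offset":[0,0,0],"rot":[0,0,0]}]'

```text
time_s: 7.2
eef_pos: [0.4677, -0.1285, 0.0643]
eef_rot: [0.009, 0.784, 0.621, -0.01]
wrist_force: [0.4, 0.1, -0.7]
opening: 0.178
grasp_force: 59.0
```

Run:
```python
from h import *
print(nose());
for i in range(4):
    o=ctrl.get_obs();print(o["wrist_force"].round(2),o["torque"].round(3),(R.from_matrix(pose()[:3,:3]).inv().apply(o["torque"])).round(3));ctrl.camera("side") if i<3 else 0
```

```text
[-8.794e+01 -1.200e+00  4.697e+01 -1.500e+00  4.000e-02]
[ 0.4   0.13 -0.74] [-0.007 -0.009 -0.002] [-0.011 -0.005  0.003]
[-0.14  0.34 -1.72] [ 0.035 -0.006 -0.011] [0.002 0.035 0.011]
[ 0.24  0.27 -0.91] [ 0.045 -0.052  0.005] [-0.04   0.056 -0.004]
[-0.3   0.19 -1.8 ] [0.009 0.025 0.005] [ 0.027  0.003 -0.006]
```

Emit:
apply_moves --moves '[{"jaw":0.05,"offset":[0,0,0.7],"rot":[0,0,0]},{"jaw":0.05,"offset":[0,0,0.7],"rot":[0,0,0]},{"jaw":0.05,"offset":[0,0,0.6],"rot":[0,0,0]},{"jaw":0.05,"offset":[0,0,0],"rot":[0,0,0]},{"jaw":0.05,"offset":[0,0,0],"rot":[0,0,0]}]'

```text
time_s: 7.98
eef_pos: [0.4677, -0.1286, 0.0624]
eef_rot: [0.009, 0.784, 0.621, -0.01]
wrist_force: [0.4, -0.1, -0.8]
opening: 0.176
grasp_force: 59.0
```

```bash
cat >> h.py <<'E'
def ft(n=4):
    a=[]
    for i in range(n):
        o=ctrl.get_obs();r=R.from_matrix(pose()[:3,:3]).inv();f=o["wrist_force"];a.append([f@ex,f@ey,f[2],*r.apply(o["torque"])])
        if i<n-1:ctrl.camera("side")
    print("nose",nose(),"F fix",np.mean(a,0)[:3].round(2),"torque tool",np.mean(a,0)[3:].round(3),"t",round(o["time_s"],2))
E
python3 -c "
from h import *
ft(5)"
```

```text
nose [-8.804e+01 -1.220e+00  4.499e+01 -1.500e+00  3.000e-02] F fix [-0.65  0.09 -1.11] torque tool [ 0.008 -0.009  0.003] t 8.18
```

Emit:
apply_moves --moves '[{"jaw":0.05,"offset":[0,0,0.5],"rot":[0,0,0]},{"jaw":0.05,"offset":[0,0,0.5],"rot":[0,0,0]},{"jaw":0.05,"offset":[0,0,0],"rot":[0,0,0]},{"jaw":0.05,"offset":[0,0,0],"rot":[0,0,0]},{"jaw":0.05,"offset":[0,0,0],"rot":[0,0,0]}]'

```text
time_s: 8.8
eef_pos: [0.4677, -0.1287, 0.0614]
eef_rot: [0.009, 0.784, 0.621, -0.01]
wrist_force: [-0.5, -0.3, -1.1]
opening: 0.175
grasp_force: 59.1
```

```bash
python3 -c "
from h import *
ft(5)"
```

```text
nose [-8.808e+01 -1.240e+00  4.399e+01 -1.500e+00  3.000e-02] F fix [-0.45 -0.19 -0.82] torque tool [0.028 0.051 0.001] t 9.0
```

Emit:
apply_moves --moves '[{"jaw":0.05,"offset":[6,0,-0.15],"rot":[0,0,0]},{"jaw":0.05,"offset":[6,0,-0.15],"rot":[0,0,0]},{"jaw":0.05,"offset":[6,0,-0.15],"rot":[0,0,0]},{"jaw":0.05,"offset":[5,0,-0.15],"rot":[0,0,0]},{"jaw":0.05,"offset":[0,0,0],"rot":[0,0,0]}]'

```text
time_s: 9.62
eef_pos: [0.473, -0.1056, 0.0613]
eef_rot: [0.009, 0.784, 0.621, -0.01]
wrist_force: [0.6, -0.5, -1.3]
opening: 0.179
grasp_force: 59.1
```

Run:
```python
from h import *
ft(3)
p,d=ctrl.camera("side");a=cv2.resize(p[215:300,290:430],(800,486),interpolation=2);cv2.imwrite("pics/s5.png",a[:,:,::-1])
```

```text
nose [-6.486e+01 -1.060e+00  4.393e+01 -1.490e+00  5.000e-02] F fix [ 0.02 -0.42 -1.2 ] torque tool [0.036 0.153 0.005] t 9.72
```

View pics/s5.png

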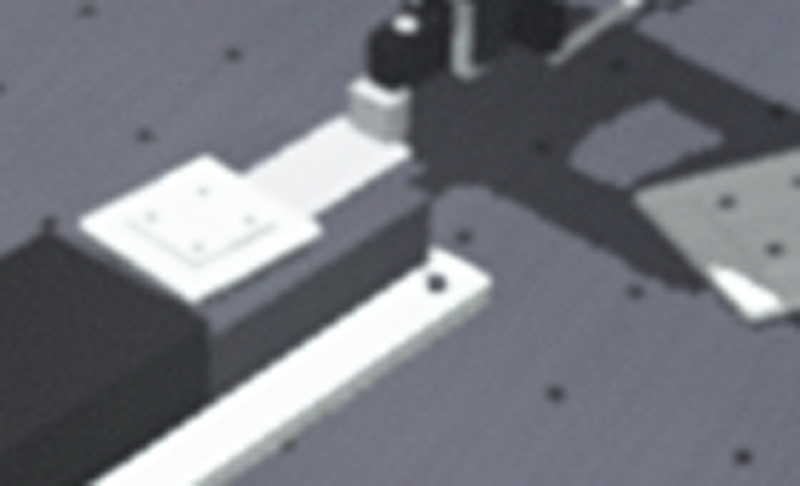

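Emit:
apply_moves --moves '[{"jaw":0.05,"offset":[3,0,-0.15],"rot":[0,0,0]},{"jaw":0.05,"offset":[3,0,-0.15],"rot":[0,0,0]},{"jaw":0.05,"offset":[3,0,-0.15],"rot":[0,0,0]},{"jaw":0.05,"offset":[2,0,-0.1],"rot":[0,0,0]},{"jaw":0.05,"offset":[0,0,0],"rot":[0,0,0]}]'

```text
time_s: 10.4
eef_pos: [0.4755, -0.0952, 0.0616]
eef_rot: [0.009, 0.784, 0.621, -0.01]
wrist_force: [1.4, 0.9, -1.0]
opening: 0.171
grasp_force: 59.1
```

```bash
python3 -c "
from h import *
ft(4)"
```

```text
nose [-5.388e+01 -1.070e+00  4.419e+01 -1.480e+00  3.000e-02] F fix [ 0.71 -0.27 -1.08] torque tool [0.02  0.139 0.032] t 10.55
```

Emit:
apply_moves --moves '[{"jaw":0.05,"offset":[0.8,0,0],"rot":[0,0,0]},{"jaw":0.05,"offset":[0.7,0,0],"rot":[0,0,0]},{"jaw":0.05,"offset":[0.5,0,0],"rot":[0,0,0]},{"jaw":0.05,"offset":[0,0,0],"rot":[0,0,0]},{"jaw":0.05,"offset":[0,0,0],"rot":[0,0,0]}]'

```text
time_s: 11.18
eef_pos: [0.476, -0.0936, 0.0615]
eef_rot: [0.009, 0.784, 0.621, -0.01]
wrist_force: [-0.3, -1.1, -1.5]
opening: 0.174
grasp_force: 59.1
```

```bash
python3 -c "
from h import *
ft(4)"
```

```text
nose [-5.206e+01 -1.220e+00  4.421e+01 -1.500e+00  3.000e-02] F fix [-0.9  -0.42 -1.16] torque tool [-0.008 -0.061  0.01 ] t 11.32
```

Emit:
apply_moves --moves '[{"jaw":0.05,"offset":[0.5,0,0],"rot":[0,0,0]},{"jaw":0.05,"offset":[0.5,0,0],"rot":[0,0,0]},{"jaw":0.05,"offset":[0,0,0],"rot":[0,0,0]},{"jaw":0.05,"offset":[0,0,0],"rot":[0,0,0]},{"jaw":0.05,"offset":[0,0,0],"rot":[0,0,0]}]'

```text
time_s: 11.95
eef_pos: [0.4762, -0.0925, 0.0616]
eef_rot: [0.009, 0.784, 0.621, -0.01]
wrist_force: [-0.5, -0.5, -0.5]
opening: 0.176
grasp_force: 59.1
```

Run:
```python
from h import *
ft(4)
K,T=cam("top");p,d=ctrl.camera("top");g=cv2.cvtColor(p,cv2.COLOR_RGB2GRAY)
def proj(P):
    c=(np.array(P)/1000-T[:3,3])@T[:3,:3];return (c@K.T)[:2]/c[2]
# warp to fixture frame at z=52mm, 0.5mm/px ; x -130..130, y -60..60
q=[(-130,-60),(130,-60),(130,60),(-130,60)]
src=np.float32([proj(S+a*ex+b*ey+[0,0,52]) for a,b in q]);dst=np.float32([[(a+130)*2,(60-b)*2] for a,b in q])
W=cv2.warpPerspective(g,cv2.getPerspectiveTransform(src,dst),(520,240),flags=2)
m=(W>150).astype(np.uint8);m[:36]=0;m[204:]=0;m[:,:70]=0;m[:,300:]=0
cs,_=cv2.findContours(m,0,2)
for c in cs:
    if len(c)>40:r=cv2.minAreaRect(c);print("ctr",r[0][0]/2-130,60-r[0][1]/2,"size",np.array(r[1])/2,r[2],cv2.boundingRect(c))
print(W[120,200:290:3])
```

```text
nose [-5.098e+01 -1.160e+00  4.414e+01 -1.490e+00  3.000e-02] F fix [-0.37  0.06 -0.89] torque tool [-0.021  0.007  0.002] t 12.1
ctr -36.25 -2.25 size [68.5 77.5] 90.0 (110, 56, 156, 138)
ctr -29.75 41.5 size [ 1.  61.5] 90.0 (139, 36, 124, 3)
[252 252 252 252 252 252 252 252 252 252 253 253 253 252 252 252 252 253
 252 254 236 181 112  89  81  83  83  83  84  85]
```

Emit:
apply_moves --moves '[{"jaw":0.05,"offset":[0.5,0,0],"rot":[0,0,0]},{"jaw":0.05,"offset":[0.5,0,0],"rot":[0,0,0]},{"jaw":0.05,"offset":[0,0,0],"rot":[0,0,0]},{"jaw":0.05,"offset":[0,0,0],"rot":[0,0,0]},{"jaw":0.05,"offset":[0,0,0],"rot":[0,0,0]}]'

```text
time_s: 12.78
eef_pos: [0.4764, -0.0918, 0.0615]
eef_rot: [0.009, 0.784, 0.621, -0.01]
wrist_force: [-1.3, -2.9, -0.7]
opening: 0.175
grasp_force: 59.1
```

```bash
cat >> h.py <<'E'
def warp(n,z):
    K,T=cam(n);p,d=ctrl.camera(n)
    def proj(P):
        c=(np.array(P)/1000-T[:3,3])@T[:3,:3];return (c@K.T)[:2]/c[2]
    q=[(-130,-60),(130,-60),(130,60),(-130,60)]
    src=np.float32([proj(S+a*ex+b*ey+[0,0,z]) for a,b in q]);dst=np.float32([[(a+130)*2,(60-b)*2] for a,b in q])
    return cv2.warpPerspective(p,cv2.getPerspectiveTransform(src,dst),(520,240),flags=2)
E
python3 - <<'E'
from h import *
ft(4)
W=cv2.cvtColor(warp("top",52),cv2.COLOR_RGB2GRAY);m=W.copy()
for r in(70,90,110,130,150,170):
    k=230+np.argmax(-np.diff(W[r,230:290].astype(float)));print(60-r/2,"far edge",k/2-130,W[r,k-2:k+14])
for c in(200,215,230,245):print(c/2-130,"sides",[60-x/2 for x in np.nonzero(W[40:200,c]>160)[0][[0,-1]]+40])
print("deck lower ref",W[60,215:225],W[120,300:305])
E
```

```text
nose [-5.021e+01 -1.190e+00  4.411e+01 -1.510e+00  3.000e-02] F fix [-3.78 -0.11 -0.73] torque tool [ 0.024 -0.543 -0.017] t 12.93
25.0 far edge 1.5 [251 237 215 190 165 142 117  95  84  80  82  84  85  84  83  84]
15.0 far edge 2.5 [219 194 168 140 113  89  75  73  76  82  85  85  85  85  85  85]
5.0 far edge 2.0 [234 215 188 160 132 106  85  74  72  76  81  84  84  84  84  85]
-5.0 far edge 2.0 [237 215 188 159 130 104  82  70  69  73  79  83  83  83  83  84]
-15.0 far edge 2.5 [217 190 166 137 111  88  73  69  72  78  82  82  82  82  82  82]
-25.0 far edge 1.5 [244 232 210 183 156 129 106  86  74  72  76  81  84  84  83  83]
-30.0 sides [np.float64(31.0), np.float64(-35.5)]
-22.5 sides [np.float64(31.0), np.float64(-35.5)]
-15.0 sides [np.float64(31.0), np.float64(-35.0)]
-7.5 sides [np.float64(31.5), np.float64(-35.5)]
deck lower ref [212 212 215 216 220 220 222 218 215 210] [84 84 84 84 84]
```

```bash
cat >> h.py <<'E'
S=S+1.7*ex
def arc(seq,y=-1.8,z0=44.5,r=56,start=None):
    "rows for contact at angle phi with pitch p"
    T=start if start is not None else pose();pos=T[:3,3]*1000;Ra=R.from_matrix(T[:3,:3])
    for phi,p in seq:
        c,s=np.cos(np.radians(phi)),np.sin(np.radians(phi))
        if phi<=90:x,z=-4*s-r*c,max(r*s,2.)
        else:x,z=-(r-8)*c-4*s,8+(r-8)*s-4*c
        Rb=Rlif(YAW,p);P=S+x*ex+y*ey+[0,0,z0+z]-Rb.apply(NT-[0,0,2])
        print(phi,p,np.round([x,z],1),"|",np.round(Ra.inv().apply(P-pos),1).tolist(),np.round((Ra.inv()*Rb).as_rotvec(degrees=True),2).tolist());pos,Ra=P,Rb
E
python3 - <<'E'
from h import *
print(nose());arc([(0,-1.5),(3,-1),(6,1),(10,3.5),(14,5.5)]+[(22,9),(31,12),(41,14),(52,15),(64,15),(76,15),(87,15),(97,15),(105,15),(110,15)])
E
```

```text
[-5.191e+01 -1.220e+00  4.413e+01 -1.510e+00  3.000e-02]
0 -1.5 [-56.   2.] | [-4.2, 0.5, -0.2] [0.11, 0.01, 0.03]
3 -1 [-56.1   2.9] | [-0.3, 0.0, 0.1] [0.0, 0.5, 0.0]
6 1 [-56.1   5.9] | [-0.4, -0.0, 1.3] [0.0, 2.0, 0.0]
10 3.5 [-55.8   9.7] | [-0.1, 0.0, 1.4] [0.0, 2.5, -0.0]
14 5.5 [-55.3  13.5] | [0.4, -0.0, 0.5] [0.0, 2.0, 0.0]
22 9 [-53.4  21. ] | [2.1, -0.0, 0.2] [0.0, 3.5, -0.0]
31 12 [-50.1  28.8] | [4.1, 0.0, -0.9] [-0.0, 3.0, 0.0]
41 14 [-44.9  36.7] | [6.4, 0.0, -2.4] [0.0, 2.0, -0.0]
52 15 [-37.6  44.1] | [8.6, -0.0, -3.3] [-0.0, 1.0, 0.0]
64 15 [-28.1  50.3] | [10.8, 0.0, -3.5] [0.0, 0.0, 0.0]
76 15 [-17.4  54.3] | [11.4, -0.0, -1.1] [0.0, 0.0, 0.0]
87 15 [-6.9 55.9] | [10.6, 0.0, 1.2] [0.0, 0.0, 0.0]
97 15 [ 1.9 56.1] | [8.6, 0.0, 2.1] [0.0, 0.0, 0.0]
105 15 [ 8.6 55.4] | [6.3, 0.0, 2.4] [0.0, 0.0, 0.0]
110 15 [12.7 54.5] | [3.7, -0.0, 2.0] [0.0, 0.0, 0.0]
```

Emit:
apply_moves --moves '[{"jaw":0.05,"offset":[-4.2,0.5,-0.2],"rot":[0,0,0]},{"jaw":0.05,"offset":[-0.3,0,0.1],"rot":[0,0.5,0]},{"jaw":0.05,"offset":[-0.4,0,1.3],"rot":[0,2,0]},{"jaw":0.05,"offset":[-0.1,0,1.4],"rot":[0,2.5,0]},{"jaw":0.05,"offset":[0.4,0,0.5],"rot":[0,2,0]}]'

```text
time_s: 13.6
eef_pos: [0.4756, -0.096, 0.0583]
eef_rot: [-0.03, 0.783, 0.62, 0.039]
wrist_force: [0.0, 0.5, -2.7]
opening: 0.178
grasp_force: 58.9
```

Run:
```python
from h import *
ft(4)
p,d=ctrl.camera("side");a=cv2.resize(p[200:300,280:440],(800,500),interpolation=2);cv2.imwrite("pics/s6.png",a[:,:,::-1])
```

```text
nose [-5.535e+01 -1.570e+00  5.582e+01  5.510e+00 -2.000e-02] F fix [ 0.53 -0.11 -2.5 ] torque tool [ 0.    -0.183  0.005] t 13.75
```

View pics/s6.png

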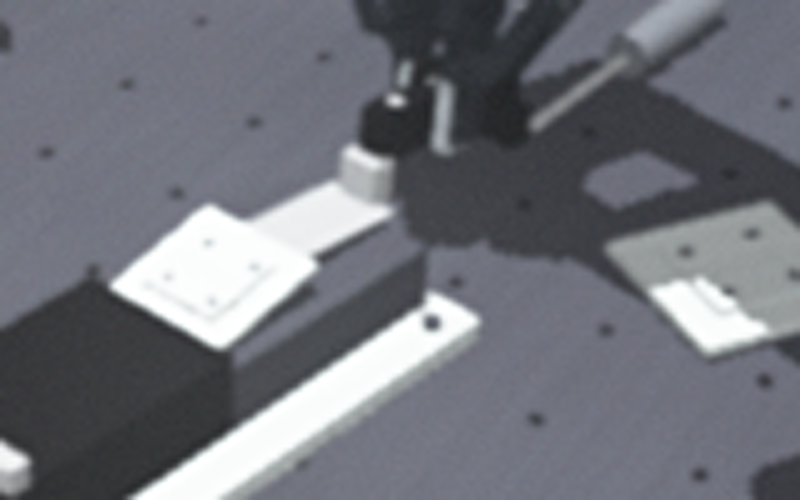

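The holder is tilted, with its far edge against the step and its near edge on the blade. I'll carry on with the flip.

Emit:
apply_moves --moves '[{"jaw":0.05,"offset":[2.1,0,0.2],"rot":[0,3.5,0]},{"jaw":0.05,"offset":[4.1,0,-0.9],"rot":[0,3,0]},{"jaw":0.05,"offset":[6.4,0,-2.4],"rot":[0,2,0]},{"jaw":0.05,"offset":[8.6,0,-3.3],"rot":[0,1,0]},{"jaw":0.05,"offset":[10.8,0,-3.5],"rot":[0,0,0]}]'

```text
time_s: 14.42
eef_pos: [0.4826, -0.0677, 0.0756]
eef_rot: [-0.08, 0.777, 0.615, 0.103]
wrist_force: [-0.2, -0.5, -2.1]
opening: 0.176
grasp_force: 59.0
```

Emit:
apply_moves --moves '[{"jaw":0.05,"offset":[11.4,0,-1.1],"rot":[0,0,0]},{"jaw":0.05,"offset":[10.6,0,1.2],"rot":[0,0,0]},{"jaw":0.05,"offset":[8.6,0,2.1],"rot":[0,0,0]},{"jaw":0.05,"offset":[6.3,0,2.4],"rot":[0,0,0]},{"jaw":0.05,"offset":[3.7,0,2],"rot":[0,0,0]}]'

```text
time_s: 15.05
eef_pos: [0.4918, -0.0277, 0.0791]
eef_rot: [-0.08, 0.777, 0.616, 0.103]
wrist_force: [-1.3, 0.1, -2.4]
opening: 0.179
grasp_force: 59.0
```

Run:
```python
from h import *
ft(3)
p,d=ctrl.camera("side");a=cv2.resize(p[200:320,250:442],(800,500),interpolation=2);cv2.imwrite("pics/s7.png",a[:,:,::-1])
```

```text
nose [ 1.379e+01 -1.210e+00  9.679e+01  1.501e+01  7.000e-02] F fix [ 0.02  0.24 -2.01] torque tool [ 0.008 -0.241  0.008] t 15.15
```

View pics/s7.png

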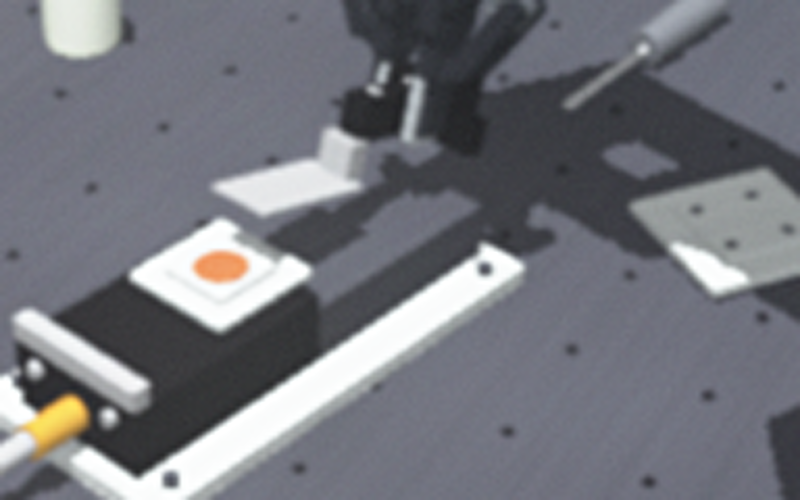

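The holder is flipped with the copper specimen up, on the upper deck, and looks square. I'll back off, level the blade and measure it.

Run:
```python
from h import *
P,r=tp(-40,-1.2,62,-1.5);plan(P,r,3)
```

```text
[-17.2, -0.1, -4.7] [0.02, -5.5, 0.02]
[-17.6, -0.1, -3.0] [0.02, -5.5, 0.02]
[-17.8, -0.1, -1.3] [0.02, -5.5, 0.02]
```

Emit:
apply_moves --moves '[{"jaw":0.05,"offset":[-17,0,-4.7],"rot":[0,-4.5,0]},{"jaw":0.05,"offset":[-17.6,0,-3],"rot":[0,-6,0]},{"jaw":0.05,"offset":[-18,0,-1.3],"rot":[0,-6,0]},{"jaw":0.05,"offset":[0,0,0],"rot":[0,0,0]},{"jaw":0.05,"offset":[0,0,0],"rot":[0,0,0]}]'

```text
time_s: 15.82
eef_pos: [0.4795, -0.08, 0.079]
eef_rot: [0.008, 0.784, 0.621, -0.009]
wrist_force: [0.0, 0.1, -2.7]
opening: 0.174
grasp_force: 59.0
```

```bash
cat >> h.py <<'E'
def meas():
    "holder on the upper deck seen by top camera (flange top 7 mm above deck)"
    W=warp("top",60);g=cv2.cvtColor(W,cv2.COLOR_RGB2GRAY)
    m=((g>150)|((W[:,:,0]>170)&(W[:,:,2]<130))).astype(np.uint8);m[:42]=0;m[198:]=0;m[:,:215]=0;m[:,489-20:]=0
    m=cv2.morphologyEx(m,cv2.MORPH_OPEN,np.ones((9,9)))
    n,l,s,c=cv2.connectedComponentsWithStats(m);k=1+np.argmax(s[1:,4]);r=cv2.minAreaRect(np.argwhere(l==k)[:,::-1].astype(np.float32))
    print("holder x,y",r[0][0]/2-130,60-r[0][1]/2,"size",np.array(r[1])/2,"ang",r[2],"bbox x",s[k][0]/2-130,(s[k][0]+s[k][2])/2-130)
    c=np.argwhere((W[:,:,0]>170)&(W[:,:,2]<130));print("copper",c[:,1].mean()/2-130,60-c[:,0].mean()/2,len(c))
    V=cv2.cvtColor(warp("top",53),cv2.COLOR_RGB2GRAY).astype(float)
    for x in(68,80,90,100):
        q=V[:,int((x+130)*2)];print(x,"deck edges",60-(np.argmin(np.diff(q[20:60]))+20)/2,60-(np.argmax(np.diff(q[180:225]))+180)/2)
    q=V[110:130].mean(0)[2*(80+130):];print("stop face",80+np.argmax(np.diff(q))/2)
    cv2.imwrite("pics/warp.png",warp("top",60)[:,:,::-1])
E
python3 - <<'E'
from h import *
ft(3);meas()
E
```

```text
nose [-4.003e+01 -1.620e+00  6.179e+01 -1.410e+00 -1.000e-02] F fix [ 0.07  0.01 -2.09] torque tool [-0.028 -0.03   0.009] t 15.93
holder x,y 26.0 -2.5 size [66. 66.] ang 90.0 bbox x -7.0 59.5
copper 30.755755755755757 -2.6954454454454435 1998
68 deck edges 42.0 -41.5
80 deck edges 42.0 -41.5
90 deck edges 42.0 -41.5
100 deck edges 42.0 -42.0
stop face 116.5
```

Emit:
apply_moves --moves '[{"jaw":0.05,"offset":[0,25,0],"rot":[0,0.7,0]},{"jaw":0.05,"offset":[0,30,0],"rot":[0,0.7,0]},{"jaw":0.05,"offset":[40,0.5,2],"rot":[0,0,0]},{"jaw":0.05,"offset":[40,0,2],"rot":[0,0,0]},{"jaw":0.05,"offset":[15,0,2],"rot":[0,0,0]}]'

```text
time_s: 16.7
eef_pos: [0.5554, 0.001, 0.0728]
eef_rot: [0.001, 0.784, 0.621, -0.0]
wrist_force: [-0.2, -0.2, -0.9]
opening: 0.175
grasp_force: 59.1
```

Run:
```python
from h import *
ctrl.camera("side");ctrl.camera("side");ft(3)
P,r=tp(55,-54,56.5,0);plan(P,r,1)
```

```text
nose [ 5.475e+01 -5.702e+01  5.853e+01 -1.200e-01  5.000e-02] F fix [-0.34 -0.67 -1.89] torque tool [ 0.006 -0.01  -0.009] t 16.9
[0.2, -3.1, 2.3] [0.09, 0.12, 0.05]
```

Now lower to 56.5 and approach sideways in small steps to y ≈ −50.7.

Emit:
apply_moves --moves '[{"jaw":0.05,"offset":[0,0,2.2],"rot":[0,0.1,0]},{"jaw":0.05,"offset":[0,-2,0],"rot":[0,0,0]},{"jaw":0.05,"offset":[0,-2,0],"rot":[0,0,0]},{"jaw":0.05,"offset":[0,-1.5,0],"rot":[0,0,0]},{"jaw":0.05,"offset":[0,-1,0],"rot":[0,0,0]}]'

```text
time_s: 17.52
eef_pos: [0.5491, 0.0007, 0.071]
eef_rot: [0.001, 0.784, 0.621, 0.001]
wrist_force: [0.6, 0.1, -1.7]
opening: 0.178
grasp_force: 59.1
```

Run:
```python
from h import *
ctrl.camera("side");ft(3);meas()
```

```text
nose [ 5.541e+01 -5.056e+01  5.670e+01  0.000e+00  4.000e-02] F fix [-0.07 -0.25 -1.97] torque tool [-0.028 -0.059  0.014] t 17.68
holder x,y 1.76422119140625 -7.0338287353515625 size [36.96614456 65.45718384] ang 3.7640342712402344 bbox x -18.5 22.5
copper 37.47550111358575 -0.25055679287304855 449
68 deck edges 48.5 -41.5
80 deck edges 42.0 -42.0
90 deck edges 42.0 -41.5
100 deck edges 42.0 -42.0
stop face 116.5
```

Emit:
apply_moves --moves '[{"jaw":0.05,"offset":[0,-0.5,0],"rot":[0,0,0]},{"jaw":0.05,"offset":[0,0,0],"rot":[0,0,0]},{"jaw":0.05,"offset":[0,7,0],"rot":[0,0,0]},{"jaw":0.05,"offset":[-40,0,-2],"rot":[0,0,0]},{"jaw":0.05,"offset":[-50,0,-2],"rot":[0,0,0]}]'

```text
time_s: 18.45
eef_pos: [0.5351, -0.0886, 0.0749]
eef_rot: [0.001, 0.783, 0.622, 0.001]
wrist_force: [0.3, -0.7, -1.4]
opening: 0.178
grasp_force: 59.1
```

Run:
```python
from h import *
meas();ft(3)
P,r=tp(-40,-.2,58,-1.5);plan(P,r,2)
```

```text
holder x,y 26.25 -0.24999237060546875 size [66.49998474 66.49998474] ang 90.0 bbox x -7.0 60.0
copper 30.619234543670274 -0.7019136408243369 2038
68 deck edges 42.0 -41.5
80 deck edges 42.0 -41.5
90 deck edges 42.0 -41.5
100 deck edges 42.0 -42.0
stop face 116.5
nose [-3.460e+01 -5.741e+01  6.066e+01  3.000e-02 -3.000e-02] F fix [ 0.57  0.15 -1.26] torque tool [-0.016  0.002 -0.033] t 18.7
[-2.5, -28.6, -0.3] [0.05, -0.76, -0.01]
[-2.5, -28.6, -0.3] [0.05, -0.76, -0.01]
```

Emit:
apply_moves --moves '[{"jaw":0.05,"offset":[-2.5,-28,-0.3],"rot":[0,-0.7,0]},{"jaw":0.05,"offset":[-2.5,-29,-0.3],"rot":[0,-0.8,0]},{"jaw":0.05,"offset":[0,0,0],"rot":[0,0,0]},{"jaw":0.05,"offset":[0,0,0],"rot":[0,0,0]},{"jaw":0.05,"offset":[0,0,0],"rot":[0,0,0]}]'

```text
time_s: 19.32
eef_pos: [0.4792, -0.08, 0.0757]
eef_rot: [0.009, 0.784, 0.621, -0.009]
wrist_force: [-0.9, 0.2, -1.6]
opening: 0.181
grasp_force: 59.2
```

Run:
```python
from h import *
ft(3)
P,r=tp(-14,0,53.1,-1.5);plan(P,r,3)
```

```text
nose [-3.997e+01 -8.000e-01  5.810e+01 -1.500e+00  5.000e-02] F fix [-0.25  0.26 -1.68] torque tool [-0.023 -0.021 -0.003] t 19.43
[8.7, -0.3, 1.4] [0.04, -0.0, 0.02]
[8.7, -0.3, 1.4] [0.04, -0.0, 0.02]
[8.7, -0.3, 1.4] [0.04, -0.0, 0.02]
```

Emit:
apply_moves --moves '[{"jaw":0.05,"offset":[8.7,-0.3,1.4],"rot":[0,0,0]},{"jaw":0.05,"offset":[8.7,-0.3,1.4],"rot":[0,0,0]},{"jaw":0.05,"offset":[8.6,-0.2,1.4],"rot":[0,0,0]},{"jaw":0.05,"offset":[0,0,0],"rot":[0,0,0]},{"jaw":0.05,"offset":[4,0,-0.1],"rot":[0,0,0]}]'

```text
time_s: 20.05
eef_pos: [0.4842, -0.0507, 0.0705]
eef_rot: [0.009, 0.784, 0.621, -0.01]
wrist_force: [0.3, -0.1, -1.8]
opening: 0.177
grasp_force: 59.2
```

Emit:
apply_moves --moves '[{"jaw":0.05,"offset":[4,0,-0.1],"rot":[0,0,0]},{"jaw":0.05,"offset":[4,0,-0.1],"rot":[0,0,0]},{"jaw":0.05,"offset":[4,0,-0.1],"rot":[0,0,0]},{"jaw":0.05,"offset":[4,0,-0.1],"rot":[0,0,0]},{"jaw":0.05,"offset":[0,0,0],"rot":[0,0,0]}]'

```text
time_s: 20.68
eef_pos: [0.4879, -0.0347, 0.0705]
eef_rot: [0.009, 0.784, 0.621, -0.01]
wrist_force: [0.6, 0.3, -1.5]
opening: 0.177
grasp_force: 59.3
```

Run:
```python
from h import *
ft(3);meas()
```

```text
nose [ 5.98e+00  7.50e-01  5.31e+01 -1.49e+00  4.00e-02] F fix [ 0.02  0.14 -1.26] torque tool [0.007 0.029 0.012] t 20.77
holder x,y 30.499984741210938 -0.24999237060546875 size [66.49998474 58.99999237] ang 90.0 bbox x 1.0 60.5
copper 31.42603698150924 -0.6829085457271376 2001
68 deck edges 42.0 -41.5
80 deck edges 42.0 -42.5
90 deck edges 42.0 -41.5
100 deck edges 42.0 -42.0
stop face 116.5
```

Emit:
apply_moves --moves '[{"jaw":0.05,"offset":[4,0,-0.1],"rot":[0,0,0]},{"jaw":0.05,"offset":[5,0,-0.13],"rot":[0,0,0]},{"jaw":0.05,"offset":[5,0,-0.13],"rot":[0,0,0]},{"jaw":0.05,"offset":[5,0,-0.13],"rot":[0,0,0]},{"jaw":0.05,"offset":[5,0,-0.13],"rot":[0,0,0]}]'

```text
time_s: 21.55
eef_pos: [0.4934, -0.0114, 0.0705]
eef_rot: [0.009, 0.784, 0.621, -0.01]
wrist_force: [0.7, -0.3, -1.3]
opening: 0.178
grasp_force: 59.3
```

Emit:
apply_moves --moves '[{"jaw":0.05,"offset":[5,0,-0.13],"rot":[0,0,0]},{"jaw":0.05,"offset":[5,0,-0.13],"rot":[0,0,0]},{"jaw":0.05,"offset":[5,0,-0.13],"rot":[0,0,0]},{"jaw":0.05,"offset":[5,0,-0.13],"rot":[0,0,0]},{"jaw":0.05,"offset":[3,0,-0.1],"rot":[0,0,0]}]'

```text
time_s: 22.18
eef_pos: [0.4987, 0.0109, 0.0704]
eef_rot: [0.009, 0.784, 0.621, -0.01]
wrist_force: [-0.0, -1.5, -1.9]
opening: 0.177
grasp_force: 59.3
```

Emit:
apply_moves --moves '[{"jaw":0.05,"offset":[3,0,-0.08],"rot":[0,0,0]},{"jaw":0.05,"offset":[3,0,-0.08],"rot":[0,0,0]},{"jaw":0.05,"offset":[2,0,-0.05],"rot":[0,0,0]},{"jaw":0.05,"offset":[0,0,0],"rot":[0,0,0]},{"jaw":0.05,"offset":[0,0,0],"rot":[0,0,0]}]'

```text
time_s: 22.8
eef_pos: [0.5005, 0.0184, 0.0705]
eef_rot: [0.009, 0.784, 0.621, -0.01]
wrist_force: [-0.4, 0.2, -1.2]
opening: 0.182
grasp_force: 59.3
```

Run:
```python
from h import *
ft(3);meas()
```

```text
nose [ 6.084e+01  7.100e-01  5.313e+01 -1.490e+00  3.000e-02] F fix [ 0.08  0.41 -1.25] torque tool [0.038 0.015 0.007] t 22.9
holder x,y 91.0 -0.25 size [66.5 26. ] ang 90.0 bbox x 78.0 104.5
copper 90.0724838411819 -0.8799630655586341 1083
68 deck edges 45.0 -42.0
80 deck edges 48.5 -41.5
90 deck edges 42.0 -41.5
100 deck edges 42.0 -41.5
stop face 118.0
```

Emit:
apply_moves --moves '[{"jaw":0.05,"offset":[0.5,0,0],"rot":[0,0,0]},{"jaw":0.05,"offset":[0.5,0,0],"rot":[0,0,0]},{"jaw":0.05,"offset":[0.3,0,0],"rot":[0,0,0]},{"jaw":0.05,"offset":[0,0,0],"rot":[0,0,0]},{"jaw":0.05,"offset":[0,0,0],"rot":[0,0,0]}]'

```text
time_s: 23.68
eef_pos: [0.5008, 0.0196, 0.0705]
eef_rot: [0.009, 0.784, 0.621, -0.01]
wrist_force: [0.1, 0.8, -2.1]
opening: 0.174
grasp_force: 59.3
```

Run:
```python
from h import *
ft(4)
```

```text
nose [ 6.215e+01  6.900e-01  5.310e+01 -1.490e+00  3.000e-02] F fix [-0.37 -0.1  -1.44] torque tool [ 0.004 -0.109  0.001] t 23.82
```

Emit:
apply_moves --moves '[{"jaw":0.05,"offset":[0.4,0,0],"rot":[0,0,0]},{"jaw":0.05,"offset":[0.4,0,0],"rot":[0,0,0]},{"jaw":0.05,"offset":[0,0,0],"rot":[0,0,0]},{"jaw":0.05,"offset":[0,0,0],"rot":[0,0,0]},{"jaw":0.05,"offset":[0,0,0],"rot":[0,0,0]}]'

```text
time_s: 24.45
eef_pos: [0.501, 0.0205, 0.0704]
eef_rot: [0.009, 0.784, 0.621, -0.01]
wrist_force: [-0.9, -0.2, -1.4]
opening: 0.176
grasp_force: 59.3
```

Run:
```python
from h import *
ft(4)
```

```text
nose [ 6.297e+01  7.000e-01  5.308e+01 -1.490e+00  3.000e-02] F fix [ 0.11 -0.2  -1.22] torque tool [ 0.017 -0.018  0.012] t 24.6
```

Emit:
apply_moves --moves '[{"jaw":0.05,"offset":[0.4,0,0],"rot":[0,0,0]},{"jaw":0.05,"offset":[0.4,0,0],"rot":[0,0,0]},{"jaw":0.05,"offset":[0,0,0],"rot":[0,0,0]},{"jaw":0.05,"offset":[0,0,0],"rot":[0,0,0]},{"jaw":0.05,"offset":[0,0,0],"rot":[0,0,0]}]'

```text
time_s: 25.22
eef_pos: [0.501, 0.0207, 0.0704]
eef_rot: [0.009, 0.784, 0.621, -0.01]
wrist_force: [-0.5, -4.7, -1.0]
opening: 0.174
grasp_force: 59.3
```

Run:
```python
from h import *
ft(4)
```

```text
nose [ 6.316e+01  6.800e-01  5.295e+01 -1.550e+00  3.000e-02] F fix [-5.2  -0.3  -0.92] torque tool [ 0.03  -0.906  0.002] t 25.38
```

Emit:
apply_moves --moves '[{"jaw":0.05,"offset":[-1.5,0,0.05],"rot":[0,0,0]},{"jaw":0.05,"offset":[-5,0,0.13],"rot":[0,0,0]},{"jaw":0.05,"offset":[-7,0,0.2],"rot":[0,0,0]},{"jaw":0.05,"offset":[-10,0,0],"rot":[0,0,0]},{"jaw":0.05,"offset":[-20,0,-1],"rot":[0,0,0]}]'

```text
time_s: 26.0
eef_pos: [0.4909, -0.0215, 0.0721]
eef_rot: [0.009, 0.784, 0.621, -0.01]
wrist_force: [-0.0, -1.2, -2.4]
opening: 0.177
grasp_force: 59.3
```

Emit:
apply_moves --moves '[{"jaw":0.05,"offset":[-40,0,-10],"rot":[0,0,0]},{"jaw":0.05,"offset":[-50,0,-15],"rot":[0,0,0]},{"jaw":0.05,"offset":[-40,0,-15],"rot":[0,0.5,0]},{"jaw":0.05,"offset":[-15,0,-10],"rot":[0,0.5,0]},{"jaw":0.05,"offset":[0,0,0],"rot":[0,0.5,0]}]'

```text
time_s: 26.62
eef_pos: [0.4583, -0.1628, 0.1267]
eef_rot: [0.002, 0.785, 0.62, 0.001]
wrist_force: [0.4, 0.2, -1.6]
opening: 0.173
grasp_force: 59.2
```

```bash
sed -i 's/489-20:/482:/' h.py
python3 - <<'E'
from h import *
ft(2);meas();print(ctrl.get_obs()["eef_pos"])
w=cv2.imread("pics/warp.png");cv2.imwrite("pics/warp2.png",cv2.resize(w[:,200:],None,fx=2,fy=2))
E
```

```text
nose [-1.2372e+02  4.7000e-01  1.1180e+02  4.0000e-02 -7.0000e-02] F fix [ 0.46 -0.01 -1.5 ] torque tool [-0.    -0.022  0.019] t 26.68
holder x,y 80.24998474121094 -0.24999237060546875 size [60.49999237 66.49998474] ang 0.0 bbox x 50.0 111.0
copper 86.00341963849536 -0.32999511480215205 2047
68 deck edges 41.5 -42.0
80 deck edges 42.0 -41.5
90 deck edges 42.0 -41.5
100 deck edges 42.0 -42.0
stop face 118.5
[ 0.45764614 -0.16006542  0.12504407]
```

View pics/warp2.png

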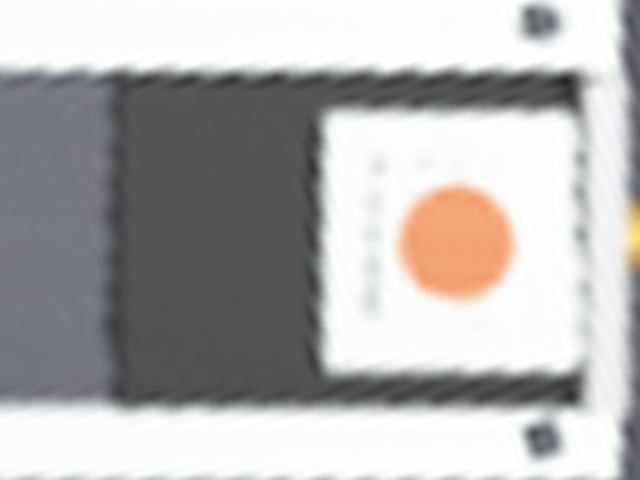

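The holder is home against the stop, square and centred. Now I'll lay the lifter back on its original clear patch of bench.

Run:
```python
from h import *
plan([.589,-.3,.075],Rlif(84),5)
```

```text
[-21.2, 32.0, 10.0] [0.01, -0.01, -1.45]
[-22.0, 31.4, 10.0] [0.01, -0.01, -1.45]
[-22.8, 30.9, 10.0] [0.01, -0.01, -1.45]
[-23.6, 30.3, 10.0] [0.01, -0.01, -1.45]
[-24.3, 29.7, 10.0] [0.01, -0.01, -1.45]
```

Emit:
apply_moves --moves '[{"jaw":0.05,"offset":[-21,32,4],"rot":[0,0,-1.5]},{"jaw":0.05,"offset":[-22,31.5,8],"rot":[0,0,-1.5]},{"jaw":0.05,"offset":[-23,31,12],"rot":[0,0,-1.5]},{"jaw":0.05,"offset":[-23.5,30,14],"rot":[0,0,-1.5]},{"jaw":0.05,"offset":[-24.5,30,12],"rot":[0,0,-1.3]}]'

```text
time_s: 27.45
eef_pos: [0.5907, -0.3, 0.0743]
eef_rot: [-0.0, 0.742, 0.67, 0.0]
wrist_force: [0.8, -0.5, -2.1]
opening: 0.178
grasp_force: 59.3
```

Emit:
apply_moves --moves '[{"jaw":0.05,"offset":[0,0,10],"rot":[0,0,0]},{"jaw":0.05,"offset":[0,0,15],"rot":[0,0,0]},{"jaw":0.05,"offset":[0,0,15],"rot":[0,0,0]},{"jaw":0.05,"offset":[0,0,10],"rot":[0,0,0]},{"jaw":0.05,"offset":[0,0,0],"rot":[0,0,0]}]'

```text
time_s: 28.08
eef_pos: [0.5893, -0.3, 0.025]
eef_rot: [-0.0, 0.743, 0.669, 0.0]
wrist_force: [-0.1, -0.1, -2.2]
opening: 0.175
grasp_force: 59.4
```

Run:
```python
from h import *
ft(4);print(ctrl.get_obs()["eef_pos"])
```

```text
nose [-2.2996e+02 -1.4495e+02  1.2550e+01 -5.0000e-02  7.3300e+00] F fix [ 0.08 -0.05 -1.85] torque tool [-0.005 -0.026  0.006] t 28.23
[ 0.59048418 -0.30111355  0.02685213]
```

Emit:
apply_moves --moves '[{"jaw":0.05,"offset":[0,0,5],"rot":[0,0,0]},{"jaw":0.05,"offset":[0,0,4],"rot":[0,0,0]},{"jaw":0.05,"offset":[0,0,2],"rot":[0,0,0]},{"jaw":0.05,"offset":[0,0,0.7],"rot":[0,0,0]},{"jaw":0.05,"offset":[0,0,0],"rot":[0,0,0]}]'

```text
time_s: 28.85
eef_pos: [0.5902, -0.3009, 0.0147]
eef_rot: [0.001, 0.743, 0.669, 0.001]
wrist_force: [-1.0, 0.2, 1.7]
opening: 0.179
grasp_force: 59.9
```

Run:
```python
from h import *
ft(4);print(ctrl.get_obs()["eef_pos"])
```

```text
nose [-2.2979e+02 -1.4462e+02  5.0000e-01 -2.0000e-02  7.3400e+00] F fix [0.99 1.55 2.68] torque tool [0.328 0.066 0.042] t 29.0
[ 0.5902184  -0.3008773   0.01473785]
```

Emit:
apply_moves --moves '[{"jaw":0.05,"offset":[0,0,-0.3],"rot":[0,0,0]},{"jaw":0.25,"offset":[0,0,0],"rot":[0,0,0]},{"jaw":0.5,"offset":[0,0,0],"rot":[0,0,0]},{"jaw":0.6,"offset":[0,0,0],"rot":[0,0,0]},{"jaw":0.6,"offset":[0,0,0],"rot":[0,0,0]}]'

```text
time_s: 29.62
eef_pos: [0.5901, -0.3009, 0.0146]
eef_rot: [0.001, 0.743, 0.669, 0.001]
wrist_force: [0.9, 0.4, -0.5]
opening: 0.602
grasp_force: 0.0
```

Emit:
apply_moves --moves '[{"jaw":0.6,"offset":[0,0,-15],"rot":[0,0,0]},{"jaw":0.6,"offset":[0,0,-40],"rot":[0,0,0]},{"jaw":0.6,"offset":[0,0,-50],"rot":[0,0,0]},{"jaw":0.6,"offset":[0,0,-40],"rot":[0,0,0]},{"jaw":0.6,"offset":[0,0,0],"rot":[0,0,0]}]'

```text
time_s: 30.25
eef_pos: [0.5924, -0.3026, 0.1661]
eef_rot: [0.006, 0.743, 0.669, 0.001]
wrist_force: [0.6, -0.7, -0.4]
opening: 0.604
grasp_force: 0.0
```

Run:
```python
from h import *
K,T=cam("wrist");p,d=ctrl.camera("wrist");C=cloud(K,T,d)*1000
g=cv2.cvtColor(p,cv2.COLOR_RGB2GRAY)
for nm,m in(("blade",(g>170)&(C[:,:,2]<12)&(abs(C[:,:,0]-600)<35)&(C[:,:,1]>-250)&(C[:,:,1]<-160)),("handle",(C[:,:,2]>34)&(C[:,:,2]<52)&(abs(C[:,:,0]-588)<25)&(C[:,:,1]<-240)&(C[:,:,1]>-360)&(g<90))):
    P=C[m];print(nm,len(P),P.mean(0).round(1),P.min(0).round(1),P.max(0).round(1))
meas();print(ctrl.get_obs()["eef_pos"],ctrl.get_obs()["opening"])
```

```text
blade 5100 [ 598.2 -213.3    2.6] [ 576.7 -250.    -0.9] [ 619.9 -178.3    6.8]
handle 2748 [ 588.8 -301.9   45.3] [ 575.8 -354.5   34.6] [ 601.4 -254.6   47.6]
holder x,y 80.25 0.0 size [66.  60.5] ang 90.0 bbox x 50.0 111.0
copper 86.0 -0.3366858237547916 2088
68 deck edges 42.0 -41.5
80 deck edges 42.0 -42.5
90 deck edges 42.0 -41.5
100 deck edges 42.0 -42.0
stop face 118.5
[ 0.58907432 -0.30018573  0.15850765] 0.5996533103054115
```

The lifter lies flat on the bench and the holder is home. Handing in.

```bash
python3 -c "
from bench import ctrl
print(ctrl.hand_in())"
```

```text
the job is handed in; nothing more can be done
None
```

The holder is flipped copper-side up on to the upper deck, centred and square against the end stop after a light press (about 5 N), the lifter lies flat on the bench where it started, and the job was handed in at about 30 s of the 66 s allowed; the judge's verdict was not shown to me.

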